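# Light the feeder window and prime the doser

## Robot

A 6-joint arm with a two-finger parallel gripper is mounted at the origin on the work surface. World frame = base frame: x ahead of the robot, y to its left, z up, the work surface at z = 0. Lengths are in m, angles in rad, forces in N, time in s.
With the tool pointing down it reaches from about 0.375 to 0.9 m from the base axis. Payload 3.1 kg.
Tool frame: the origin (TCP) lies at the very end of the fingers, on their centre line; the grasp point (between the pads) lies tcp_to_grasp behind it (tcp_to_grasp is the distance from the TCP to the grasp point, in m); z points along the fingers, y is the line along which they close (so a half turn about z gives the same grasp; the last joint's range is limited). The gripper opens to 85 mm and grips with 20 to 120 N. Pads are 22 mm wide; open, the fingers measure 114 mm over their backs; the gripper's body (76 mm by 85 mm) begins 54 mm behind the grasp point. The pads swing forward as they close: fully open they stand 13 mm farther back than shut.
Start: joints at [0.99, 0.527, 1.433, -0, 1.181, -0.178], TCP at [0.245, 0.575, 0.231] pointing down, gripper open.
Joint ranges: [-3.08, 3.08], [-0.75, 2.2], [0.22, 2.44], [-1.43, 4.57], [0, 2.65], [-2.85, 2.85]. Speed limits (rad/s): [2.79, 2.79, 3.14, 3.14, 3.14, 3.14].

## Interface

Orientations are given as a unit quaternion [w, x, y, z].
In Python, from workcell import read_state, capture, camera_params, hand_in, tcp_to_grasp gives the robot as it stands.
- The arm moves only by the tool move_arm, never from a script. Its argument "increments" is a list of rows, each a list of 3 entries, a list of its own where there are three numbers: the shift along the tool's x, y, z in units of 25 mm (1.0 is 25 mm), then the turn, a rotation vector about the tool's x, y, z in degrees, then the finger opening in mm, from 0 to 85.4. A call has 1 to 5 rows; each row shifts and turns the commanded pose from where the row before left it, along the tool's axes as they then stand; what a row does not reach is not made up. A row lasts 1/8 s, in which the tool goes at most 62.5 mm and 10.7 degrees, less where a joint would pass 70% of its speed; a pose out of reach is approached as far as the arm can. A call is refused whole if a number of a shift passes 1 or a number of a turn 10.7, either way. A call with a gripper value outside its range is refused whole. The fingers move at their own pace and stop on an object; "grip_force" is the grip in N (left out, the last holds). Time passes only in rows, so rows that do not move let the fingers close. It gives the time, the measured TCP pose, the force, the opening and the grip force at its end, in the units of the state.
- read_state(): the state, without advancing time (a new reading comes with each control period).
- capture(name): name is "side" or "top" or "wrist"; returns the picture (384x512x3 uint8, red, green, blue); there is no depth.
- camera_params(name): a dict with "vertical_fov" (degrees; the focal length in pixels is half the picture's height over the tangent of half this angle, whatever the lens; pixels are square), "cx", "cy" (the principal point, pixels), "distortion" ([k1, k2, p1, p2, k3] as OpenCV has them; the pictures are not rectified), "world_from_camera" (4x4, takes a point from camera to world coordinates); the wrist camera has in their place "tool_from_camera" (4x4, takes a point from camera to tool coordinates, whose origin is the TCP and whose axes are the flange's). Camera axes: x right, y down, z forward; pixel columns grow to the right and rows downward; lengths in m; the calibration is good to about 2 mm. A picture is of the moment at which its call begins: read the wrist's pose just before it. camera_params takes no time and is no camera call.
- hand_in(): hands the job in; it is judged then, once.
The state is a dict: "t": time; "qpos": joint angles; "joint_velocities": joint speeds; "joint_efforts": joint torques, N m; "tool_pos": TCP position; "ee_rot": TCP orientation; "ft_force": force on the tool from outside, world axes, zero at the start; "wrist_torque": the same for the moment, N m; "grip_width": finger opening in m; "finger_force": force on a finger pad.
Only numpy, scipy, OpenCV 4.12 (cv2) and the standard library are available. Lean on these libraries where they do the work, as an engineer would, in place of code of your own. Each camera call takes 0.05 s, during which the arm holds its last target. There are 200 camera calls.

## Task

Swing the lamp out of the way of the yellow priming plunger until its head hangs centred over the clear window of the feeder, and let go of it. Then press the leaning plunger along its axis down to its stop, which you have to feel for, hold it against the stop for a full second without forcing it, and let it spring all the way back up. Leave the lamp over the window and leave the loose parts on the counter where they are.

Things in the scene. Friction and masses are not known exactly. Their poses are not given: they have to be found in the camera images.
- feeder: blue feeder doser fixed on the counter, 240 mm (its x) by 360 mm (its y) by 50 mm high; origin at the centre of its underside, +x away from the robot, +y to the left at yaw 0. Its left half holds an orange impeller under the clear window, flush with the top; the priming pump stands on its right half. A 24 mm aluminium lamp post stands on it at x = 105 mm, y = 0.
- window (a point): centre of the clear window (200 mm by 130 mm), on the feeder's top face, 50 mm above the counter
- lamp (a joint): angle of the lamp's swing arm about the vertical post (rad): 0 when the arm points to the feeder's -x, growing as the head swings to the feeder's left (+y; clockwise from above); the head is centred over the window at 0.735; limits -1.35 and 1.35. It starts between -1.0 and -0.2, over the pump. The hinge is stiff (about 0.3 N m, so 2 to 4 N at the handle) and stays where it is left.
- lamp_hinge (a point): point on the lamp's vertical hinge axis, on the post, 236 mm above the counter
- lamp_handle (a point): point to grip on the lamp's handle: an upright round black rubber rod, 24 mm thick, standing over the lamp head, 142 mm from the hinge axis. The point lies on the rod's axis at its upper end, 306 mm above the counter; take it about 20 mm lower. The rod spans 244 to 306 mm; below it is the 20 mm wide flat arm (top at 244 mm) and the white lamp head, 72 mm across
- lamp_head (a point): centre of the lamp head's underside, straight below the handle, 198 mm above the counter
- primer: priming pump fixed on the feeder's top (foot 84 mm across, 8 mm thick; origin at the centre of the foot's underside, 50 mm above the counter). Its grey barrel and the plunger lean 30 degrees from the vertical towards the pump's own -x, so that the plunger's outward axis is (-0.5, 0, 0.866) in the pump's frame. Do not push on the pump or plunger with more than 40 N.
- plunger_head (a point): centre of the flat outer face of the plunger's yellow round head, 60 mm across, 15 mm thick; the face is square to the leaning axis. Released, it is 110 mm along the axis from a point 20 mm in +x and 28 mm above the pump's origin.
- plunger (a joint): stroke of the plunger along its axis (m), 0 released. Its spring pushes back with 4 N, growing by 0.2 N per mm to at most 10 N. The stop, an unseen ring with a rubber face in the barrel, lies between 12 and 28 mm, different every time: there the force rises by about 8 N per mm; a lasting 13 N or more means it is reached. A finger may rebound off it at first touch and must lean in again.
- collar: loose dark titanium shaft collar, 72 mm across, 24 mm high; origin at the centre of its underside; leave alone
- puck: loose grey sensor puck, 72 mm across, 32 mm high; origin at the centre of its underside; leave alone
- foot_a: loose aluminium mounting foot, 110 by 50 mm plate with an upright web, 58 mm high; origin at the centre of its underside; leave alone
- foot_b: second loose aluminium mounting foot, as the first; leave alone

How it is judged:
By the outcome, as a careful person would: the job done as asked, in the order asked, and still so for the second after the job is handed in, with the robot touching nothing.
It also fails if it takes over 58 s, if anything falls off the work surface, if the arm or the gripper's body presses on something with over 40 N, if the wrist force passes 120 N, or if a joint passes its speed limit or range.

## Working session

There is one attempt and no reset: what is moved stays moved. The work goes in short steps, Python scripts to look and compute and a tool call to move; the robot and the scene stay as the last step left them, time stands still between calls to the robot, and variables do not carry over. Pictures are saved under pics/ and viewed, at most 10 in all, crops included, and the job is handed in when it is done.

Besides the shell and the picture viewer there is one more tool, called after ">>>" by a JSON object that holds its "op" and its "data", one argument or row to a line. move_arm: Moves the arm, as the interface text tells. Its arguments: {"type":"object","properties":{"increments":{"type":"array"},"grip_force":{"type":"number"}},"required":["increments"]}

```bash
mkdir -p pics; ls
python3 - <<'E'
from workcell import *
import cv2,numpy as np
s=read_state();print(s,tcp_to_grasp)
for n in("side","top","wrist"):
    print(n,camera_params(n)); 
a=[capture(n) for n in("side","top")]
for n,i in zip(("side","top"),a): cv2.imwrite(f"pics/{n}0.png",i[...,::-1])
E
```

```text
pics
{'t': 0.0, 'qpos': array([ 9.89501892e-01,  5.28452080e-01,  1.43392940e+00, -2.20532706e-05,
        1.18136868e+00, -1.78514296e-01]), 'joint_velocities': array([-1.87674016e-04,  4.27332694e-05, -4.07267875e-04,  2.05269998e-04,
       -2.24766508e-03, -1.76431954e-03]), 'joint_efforts': array([-5.52584497e-04, -4.42347658e+01, -1.78025597e+01, -2.52061645e-04,
        8.31035664e-03,  2.63984461e-06]), 'tool_pos': array([0.24456974, 0.57437655, 0.23033364]), 'ee_rot': array([-3.90565488e-04,  2.00027270e-01,  9.79789736e-01, -1.00561728e-03]), 'ft_force': array([-0.3031275 ,  0.77360435, -0.12552571]), 'wrist_torque': array([ 0.01962567, -0.023926  ,  0.06109473]), 'finger_force': 0.0, 'grip_width': 0.0853991173982618} 0.0187
side {'vertical_fov': 53.09378437817093, 'cx': 253.9353876808625, 'cy': 191.37162308280335, 'distortion': array([0.0316814, 0.       , 0.       , 0.       , 0.       ]), 'world_from_camera': array([[ 0.94199738, -0.22889658,  0.24545322,  0.24337603],
       [-0.33544127, -0.6659884 ,  0.66628718, -0.88973898],
       [ 0.01095814, -0.70997592, -0.70414
[... 356 characters left out ...]
.00645525,  0.00990044, -0.01048795],
       [-0.01064749, -0.12839445, -0.99166602,  1.48455427],
       [ 0.        ,  0.        ,  0.        ,  1.        ]])}
wrist {'vertical_fov': 63.59747678646009, 'cx': 257.71372556504963, 'cy': 193.55972185988963, 'distortion': array([0.01375118, 0.        , 0.        , 0.        , 0.        ]), 'tool_from_camera': array([[-1.37775207e-04, -9.59316571e-01, -2.82332602e-01,
         7.26526172e-02],
       [ 9.99999990e-01, -1.19766095e-04, -8.10448605e-05,
        -6.36302501e-04],
       [ 4.39338045e-05, -2.82332610e-01,  9.59316577e-01,
        -1.43184405e-01],
       [ 0.00000000e+00,  0.00000000e+00,  0.00000000e+00,
         1.00000000e+00]])}
```

View pics/top0.png

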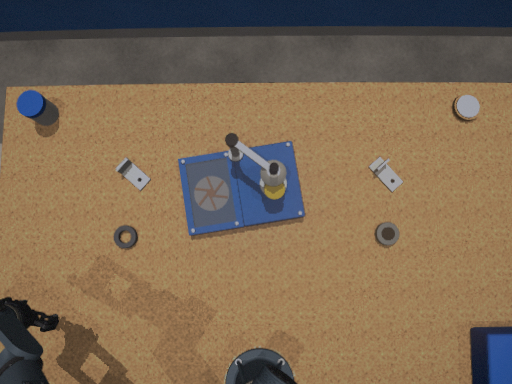

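View pics/side0.png

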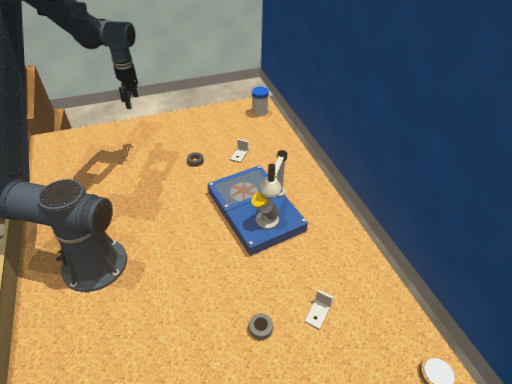

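```bash
cat > h.py <<'E'
import cv2,numpy as np
from workcell import *
from scipy.spatial.transform import Rotation as R
def cam(n,st=None):
    p=camera_params(n);f=192/np.tan(np.radians(p['vertical_fov']/2))
    K=np.array([[f,0,p['cx']],[0,f,p['cy']],[0,0,1]])
    if n=='wrist':
        T=np.eye(4);T[:3,:3]=tool_R(st);T[:3,3]=st['tool_pos'];T=T@p['tool_from_camera']
    else: T=p['world_from_camera']
    return K,p['distortion'],T
def tool_R(st): q=st['ee_rot'];return R.from_quat([q[1],q[2],q[3],q[0]]).as_matrix()
def ray(c,px):
    K,D,T=c
    u=cv2.undistortPoints(np.array(px,float).reshape(-1,1,2),K,D).reshape(-1,2)
    return T[:3,3],np.c_[u,np.ones(len(u))]@T[:3,:3].T
def plane(c,px,z):
    o,d=ray(c,px);return o+d*((z-o[2])/d[:,2])[:,None]
def proj(c,P):
    K,D,T=c;Ti=np.linalg.inv(T)
    return cv2.projectPoints(np.array(P,float).reshape(-1,1,3),cv2.Rodrigues(Ti[:3,:3])[0],Ti[:3,3],K,D)[0].reshape(-1,2)
def tri(c1,p1,c2,p2):
    A=[];b=[]
    for c,p in((c1,p1),(c2,p2)):
        o,d=ray(c,[p]);d=d[0]/np.linalg.norm(d[0]);M=np.eye(3)-np.outer(d,d);A.append(M);b.append(M@o)
    x,r,_,_=np.linalg.lstsq(np.vstack(A),np.hstack(b),rcond=None);return x,np.sqrt(r)
E
python3 - <<'E'
from h import *
a=cv2.imread('pics/top0.png');s=cv2.imread('pics/side0.png')
ct,cs=cam('top'),cam('side')
for n,im,c in(('top',a,ct),('side',s,cs)):
    h=cv2.cvtColor(im,cv2.COLOR_BGR2HSV)
    y=cv2.inRange(h,(24,150,120),(33,255,255))
    reg=np.zeros_like(y); 
    if n=='top': reg[170:205,255:295]=255
    else: reg[185:215,245:275]=255
    y&=reg;ys,xs=np.nonzero(y);print(n,len(xs),xs.min(),xs.max(),ys.min(),ys.max())
A=cv2.resize(a[130:245,170:315],None,fx=5,fy=5,interpolation=cv2.INTER_CUBIC);cv2.imwrite('pics/a.png',A)
B=cv2.resize(s[145:255,200:315],None,fx=5,fy=5,interpolation=cv2.INTER_CUBIC);cv2.imwrite('pics/b.png',B)
E
```

```text
top 63 265 283 187 197
side 100 252 265 193 206
```

View pics/a.png

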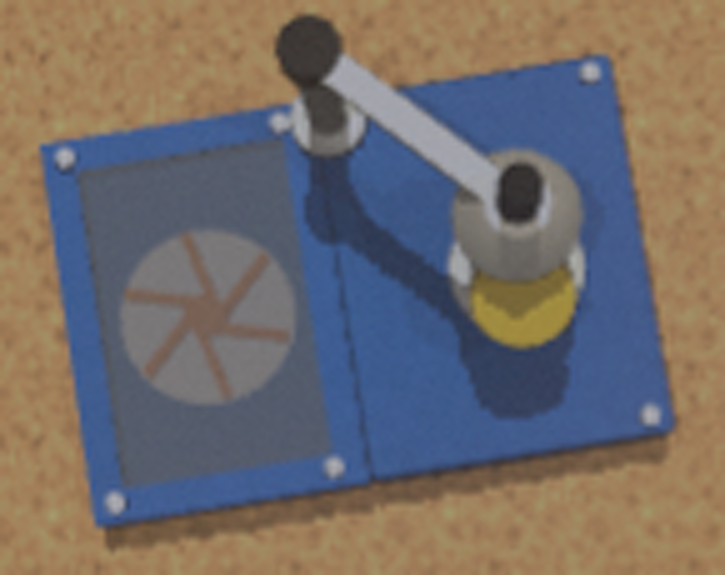

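View pics/b.png

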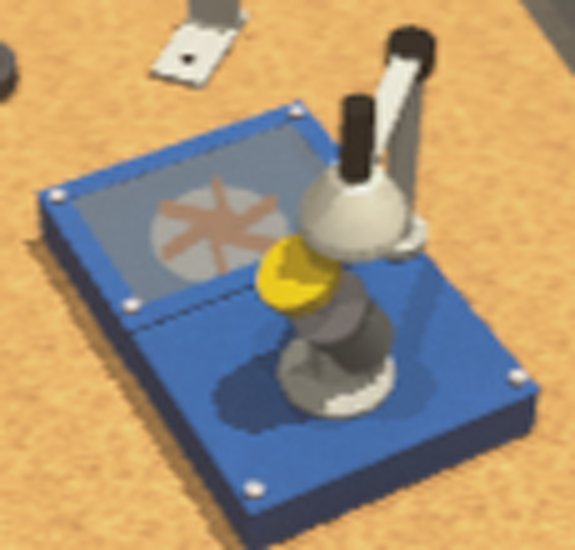

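Run:
```python
from h import *
ct,cs=cam('top'),cam('side')
fa=lambda L:np.array(L)/5+[170,130]-.4
fb=lambda L:np.array(L)/5+[200,145]-.4
np.set_printoptions(precision=4,suppress=True)
P=[]
for c,px in((ct,fa([(42,147),(608,57),(675,425),(98,518)])),(cs,fb([(40,197),(303,103),(537,392),(250,518)]))):
    w=plane(c,px,.05);print(w[:,:2],w.mean(0))
    # order near-left etc
    r=cv2.minAreaRect((w[:,:2]*1000).astype(np.float32));print(r)
st=fa([(65,157),(590,72),(650,415),(115,503)]);ss=fb([(57,195),(297,110),(518,376),(254,489)])
print('screws',plane(ct,st,.052)[:,:2],plane(ct,st,.052).mean(0),plane(cs,ss,.052)[:,:2],plane(cs,ss,.052).mean(0))
print('handle',tri(ct,fa([(521,175)])[0],cs,fb([(358,102)])[0]),plane(ct,fa([(521,175)]),.306),plane(cs,fb([(358,102)]),.306))
print('hinge',tri(ct,fa([(310,47)])[0],cs,fb([(410,42)])[0]))
```

```text
[[ 0.6831  0.2499]
 [ 0.7375 -0.1028]
 [ 0.5077 -0.1403]
 [ 0.4529  0.2118]] [0.5953 0.0546 0.05  ]
((595.3897705078125, 54.76374816894531), (233.32260131835938, 358.641845703125), 8.836278915405273)
[[ 0.4509  0.2054]
 [ 0.6873  0.2445]
 [ 0.7368 -0.1076]
 [ 0.505  -0.1458]] [0.595  0.0492 0.05  ]
((596.15283203125, 49.384552001953125), (239.65963745117188, 357.99334716796875), 8.75832462310791)
screws [[ 0.6763  0.235 ]
 [ 0.7276 -0.0913]
 [ 0.5137 -0.125 ]
 [ 0.4619  0.2012]] [0.5949 0.055  0.052 ] [[ 0.4638  0.2012]
 [ 0.6787  0.2357]
 [ 0.7294 -0.0907]
 [ 0.5151 -0.1249]] [0.5967 0.0553 0.052 ]
handle (array([ 0.6149, -0.0408,  0.3052]), array([0.0024])) [[ 0.6164 -0.0412  0.306 ]] [[ 0.6127 -0.0416  0.306 ]]
hinge (array([0.6984, 0.0702, 0.2463]), array([0.0003]))
```

```bash
cat >> h.py <<'E'
def Rdown(deg):  # tool down, tool x at heading deg
    a=np.radians(deg);x=np.array([np.cos(a),np.sin(a),0]);z=np.array([0,0,-1.]);return np.c_[x,np.cross(z,x),z]
def plan(way,step=1.0,p=None,Rm=None,grip=85,show=True):
    """way: list of (pos,R); straight rows, per-waypoint count from limits"""
    if p is None: s=read_state();p=s['tool_pos'];Rm=tool_R(s)
    p=p.copy();rows=[]
    for P,Q in way:
        P=np.array(P,float);d=P-p;rv=R.from_matrix(Rm.T@Q).as_rotvec(degrees=True)
        n=max(1,int(np.ceil(max(np.linalg.norm(d)/(.025*step)/1.0,np.linalg.norm(rv)/9.5)-.02)))
        for k in range(n):
            sh=np.round(Rm.T@((P-p)/(n-k))/.025,2);r=np.round(R.from_matrix(Rm.T@Q).as_rotvec(degrees=True)/(n-k),1)
            p=p+Rm@sh*.025;Rm=Rm@R.from_rotvec(r,degrees=True).as_matrix()
            rows.append([(sh+0).tolist(),(r+0).tolist(),grip])
        rows.append('|')
    if show:
        print(str(rows).replace(' ',''),len(rows))
    return p,Rm
E
python3 - <<'E'
from h import *
plan([((.615,-.041,.345),Rdown(230)),((.615,-.041,.268),Rdown(230))],step=1.3)
E
```

```text
[[[-1.01,-0.73,-0.2],[0.0,0.0,-3.2],85],[[-0.97,-0.79,-0.2],[0.0,0.0,-3.2],85],[[-0.92,-0.84,-0.2],[0.0,0.0,-3.2],85],[[-0.88,-0.89,-0.2],[0.0,0.0,-3.2],85],[[-0.82,-0.94,-0.2],[0.0,0.0,-3.2],85],[[-0.77,-0.98,-0.2],[0.0,0.0,-3.2],85],[[-0.72,-1.02,-0.2],[0.0,0.0,-3.2],85],[[-0.66,-1.06,-0.2],[0.0,0.0,-3.2],85],[[-0.6,-1.1,-0.2],[0.0,0.0,-3.2],85],[[-0.53,-1.13,-0.2],[0.0,0.0,-3.2],85],[[-0.47,-1.16,-0.2],[0.0,0.0,-3.2],85],[[-0.4,-1.18,-0.2],[0.0,0.0,-3.2],85],[[-0.34,-1.2,-0.2],[0.0,0.0,-3.2],85],[[-0.27,-1.22,-0.2],[0.0,0.0,-3.1],85],[[-0.2,-1.23,-0.2],[0.0,0.0,-3.2],85],[[-0.14,-1.24,-0.19],[0.0,0.0,-3.1],85],[[-0.07,-1.25,-0.2],[0.0,0.0,-3.2],85],[[0.0,-1.25,-0.19],[0.0,0.0,-3.1],85],[[0.07,-1.25,-0.2],[0.0,0.0,-3.2],85],[[0.14,-1.24,-0.19],[0.0,0.0,-3.1],85],[[0.21,-1.24,-0.2],[0.0,0.0,-3.2],85],[[0.28,-1.22,-0.19],[0.0,-0.1,-3.1],85],[[0.34,-1.2,-0.2],[0.0,0.0,-3.2],85],'|',[[0.0,0.0,1.03],[0.0,0.0,0.0],85],[[0.0,0.0,1.03],[0.0,0.0,0.0],85],[[0.0,0.0,1.02],[0.0,0.0,0.0],85],'|'] 28
```

>>> {"op": "move_arm", "data": {
  "increments": [
    [[-1,-0.75,-0.5],[0,0,0],85],
    [[-1,-0.75,-0.5],[0,0,0],85],
    [[-1,-0.75,-0.5],[0,0,-5],85],
    [[-1,-0.85,-0.5],[0,0,-5],85],
    [[-0.95,-0.95,-0.5],[0,0,-5],85]
  ]
}}

```text
t: 0.72
tool_pos: [0.327, 0.4362, 0.2937]
ee_rot: [-0.0, 0.069, 0.998, -0.0]
ft_force: [0.8, 0.2, 0.5]
grip_width: 0.085
finger_force: 0.0
```

>>> {"op": "move_arm", "data": {
  "increments": [
    [[-0.9,-1,-0.5],[0,0,-5],85],
    [[-0.8,-1,-0.5],[0,0,-5],85],
    [[-0.7,-1,-0.5],[0,0,-5],85],
    [[-0.6,-1,-0.2],[0,0,-5],85],
    [[-0.5,-1,0],[0,0,-5],85]
  ]
}}

```text
t: 1.35
tool_pos: [0.4184, 0.3133, 0.3365]
ee_rot: [0.0, -0.148, 0.989, 0.0]
ft_force: [0.3, -0.4, -0.4]
grip_width: 0.0851
finger_force: 0.0
```

Run:
```python
from h import *
s=read_state();print(s['t'],s['tool_pos'],s['qpos'])
plan([((.615,-.041,.345),Rdown(230)),((.615,-.041,.268),Rdown(230))],step=1.05)
```

```text
1.35 [0.41838003 0.31325479 0.33653336] [ 4.28680971e-01  2.73961726e-01  1.54563124e+00  4.24855122e-06
  1.32163441e+00 -1.44012733e+00]
[[[-0.21,-0.99,-0.02],[0.0,0.0,-2.1],85],[[-0.17,-1.0,-0.02],[0.0,0.0,-2.1],85],[[-0.14,-1.0,-0.02],[0.0,0.0,-2.1],85],[[-0.1,-1.01,-0.02],[0.0,0.0,-2.0],85],[[-0.06,-1.01,-0.02],[0.0,0.0,-2.1],85],[[-0.03,-1.01,-0.02],[0.0,0.0,-2.0],85],[[0.01,-1.01,-0.02],[0.0,0.0,-2.1],85],[[0.04,-1.01,-0.02],[0.0,0.0,-2.0],85],[[0.08,-1.01,-0.02],[0.0,0.0,-2.1],85],[[0.12,-1.01,-0.02],[0.0,0.0,-2.0],85],[[0.15,-1.0,-0.02],[0.0,0.0,-2.1],85],[[0.19,-1.0,-0.02],[0.0,0.0,-2.0],85],[[0.22,-0.99,-0.02],[0.0,0.0,-2.1],85],[[0.26,-0.98,-0.03],[0.0,0.0,-2.0],85],[[0.3,-0.97,-0.02],[0.0,0.0,-2.1],85],[[0.33,-0.96,-0.03],[0.0,0.0,-2.0],85],'|',[[0.0,0.0,1.03],[0.0,0.0,0.0],85],[[0.0,0.0,1.03],[0.0,0.0,0.0],85],[[0.0,0.0,1.02],[0.0,0.0,0.0],85],'|'] 21
```

>>> {"op": "move_arm", "data": {
  "increments": [
    [[-0.2,-1,0],[0,0,-2],85],
    [[-0.15,-1,0],[0,0,-2],85],
    [[-0.1,-1,-0.1],[0,0,-2],85],
    [[-0.1,-1,-0.1],[0,0,-2],85],
    [[-0.05,-1,-0.1],[0,0,-2],85]
  ]
}}

```text
t: 1.98
tool_pos: [0.4765, 0.2018, 0.3434]
ee_rot: [-0.001, -0.233, 0.972, 0.0]
ft_force: [-0.3, 0.6, -0.6]
grip_width: 0.0849
finger_force: 0.0
```

>>> {"op": "move_arm", "data": {
  "increments": [
    [[0,-1,0],[0,0,-2],85],
    [[0,-1,0],[0,0,-2],85],
    [[0.05,-1,0],[0,0,-2],85],
    [[0.1,-1,0],[0,0,-2],85],
    [[0.1,-1,0],[0,0,-2],85]
  ]
}}

```text
t: 2.6
tool_pos: [0.5354, 0.0913, 0.3433]
ee_rot: [-0.001, -0.317, 0.948, 0.0]
ft_force: [0.3, 0.5, 0.1]
grip_width: 0.0851
finger_force: 0.0
```

>>> {"op": "move_arm", "data": {
  "increments": [
    [[0.15,-1,0],[0,0,-2],85],
    [[0.2,-1,0],[0,0,-2],85],
    [[0.2,-0.6,0],[0,0,-2],85],
    [[0.2,-0.4,0],[0,0,-2],85],
    [[0,0,0],[0,0,0],85]
  ]
}}

```text
t: 3.22
tool_pos: [0.5684, 0.0213, 0.3432]
ee_rot: [-0.001, -0.381, 0.924, 0.0]
ft_force: [-0.7, 0.2, -1.2]
grip_width: 0.085
finger_force: 0.0
```

Run:
```python
from h import *
s=read_state();print(s['t'],s['tool_pos'],s['qpos'])
im=capture('wrist');cv2.imwrite('pics/w1.png',im[...,::-1])
c=cam('wrist',s);print(proj(c,[(.615,-.041,.306),(.700,.0703,.25)]))
plan([((.615,-.041,.345),Rdown(230)),((.615,-.041,.268),Rdown(230))])
```

```text
3.225 [0.56838587 0.0212693  0.34320738] [-1.59005350e-01  3.40551160e-01  1.42714724e+00 -1.01613210e-05
  1.37509904e+00 -2.51210489e+00]
[[131.42810479 207.55394449]
 [193.49511139 331.50165834]]
[[[0.11,-0.78,-0.02],[0.0,0.0,-1.3],85],[[0.13,-0.77,-0.02],[0.0,0.0,-1.3],85],[[0.15,-0.77,-0.02],[0.0,0.0,-1.3],85],[[0.16,-0.76,-0.01],[0.1,0.0,-1.3],85],'|',[[0.0,0.0,0.77],[0.0,0.0,0.0],85],[[0.0,0.0,0.77],[0.0,0.0,0.0],85],[[0.0,0.0,0.77],[0.0,0.0,0.0],85],[[0.0,0.0,0.77],[0.0,0.0,0.0],85],'|'] 10
```

View pics/w1.png

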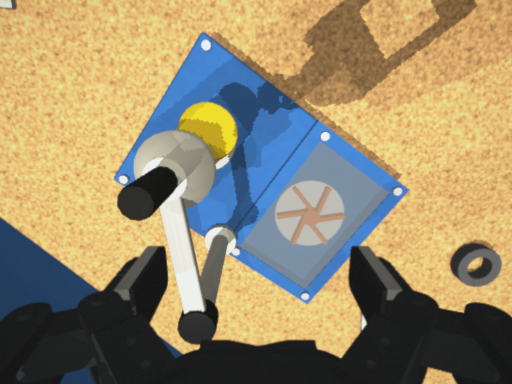

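>>> {"op": "move_arm", "data": {
  "increments": [
    [[0.15,-1,0],[0,0,0],85],
    [[0.15,-1,0],[0,0,0],85],
    [[0.2,-1,0],[0,0,0],85],
    [[0,0,0],[0,0,0],85],
    [[0,0,0],[0,0,0],85]
  ]
}}

```text
t: 3.9
tool_pos: [0.6124, -0.0398, 0.3435]
ee_rot: [-0.0, -0.382, 0.924, 0.0]
ft_force: [-0.8, 0.2, 0.7]
grip_width: 0.0851
finger_force: 0.0
```

Run:
```python
from h import *
s=read_state();print(s['t'],s['tool_pos'],s['qpos'])
im=capture('wrist');
c=cam('wrist',s);pp=proj(c,[(.6125,-.041,.306),(.700,.0703,.25)]);print(pp)
g=im.max(2);cv2.imwrite('pics/w2.png',cv2.resize(im[...,::-1],(512,384)))
```

```text
3.9 [ 0.61238367 -0.03984367  0.34350587] [-2.47027199e-01  4.10145498e-01  1.31571700e+00  3.66363233e-04
  1.41674816e+00 -2.60175414e+00]
[[255.53904232 222.49602297]
 [274.53136609 341.72567474]]
```

View pics/w2.png

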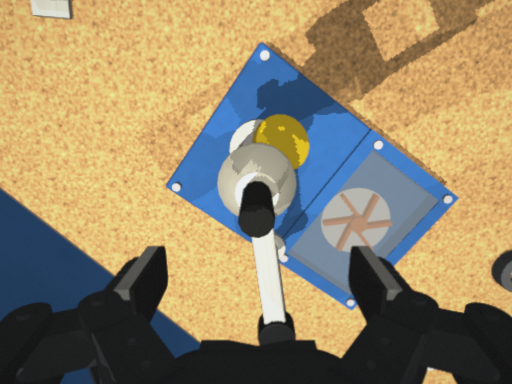

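>>> {"op": "move_arm", "data": {
  "increments": [
    [[0,0,1],[0,0,0],85],
    [[0,0,1],[0,0,0],85],
    [[0,0,1],[0,0,0],85],
    [[0,0,0],[0,0,0],40],
    [[0,0,0],[0,0,0],22]
  ],
  "grip_force": 25
}}

```text
t: 4.58
tool_pos: [0.6131, -0.0397, 0.2699]
ee_rot: [0.001, -0.382, 0.924, -0.0]
ft_force: [-0.4, 0.4, 0.8]
grip_width: 0.0514
finger_force: 0.0
```

>>> {"op": "move_arm", "data": {
  "increments": [
    [[0,0,0],[0,0,0],20],
    [[0,0,0],[0,0,0],20],
    [[0,0,0],[0,0,0],20]
  ]
}}

```text
t: 4.95
tool_pos: [0.6134, -0.0402, 0.2703]
ee_rot: [0.001, -0.382, 0.924, -0.001]
ft_force: [-0.6, 0.5, 5.0]
grip_width: 0.0231
finger_force: 25.5
```

Run:
```python
from h import *
s=read_state();print(s['t'],s['tool_pos'],s['ft_force'],s['wrist_torque'],s['grip_width'],s['finger_force'])
h=np.array([.6997,.0703]);Rm=tool_R(s);p=s['tool_pos']
d=p[:2]-h;r=np.hypot(*d);a0=np.arctan2(d[1],d[0]);yaw=np.radians(8.93)
lam=lambda a:-(a-np.pi-yaw)
print('r',r,'angle',(lam(a0)+np.pi)%(2*np.pi)-np.pi)
a0=a0%(2*np.pi);a1=np.pi+yaw-.735
n=10;W=[]
for k in range(1,n+1):
    t=(a1-a0)*k/n;a=a0+t
    W.append((np.r_[h+r*np.array([np.cos(a),np.sin(a)]),p[2]],R.from_rotvec([0,0,t]).as_matrix()@Rm))
plan(W,step=1.2,p=p,Rm=Rm,grip=20)
```

```text
4.95 [ 0.61339662 -0.04018439  0.27030835] [-0.63425395  0.54467213  5.0239437 ] [0.01479487 0.03569838 0.02431974] 0.023105442984362765 25.5475714802742
r 0.1401965557643206 angle -0.7518059882963115
[[[0.04,0.83,0.0],[0.0,0.0,8.5],20],'|',[[0.04,0.83,0.0],[0.0,0.0,8.5],20],'|',[[0.04,0.84,-0.01],[0.0,0.1,8.6],20],'|',[[0.04,0.83,0.0],[0.1,0.0,8.5],20],'|',[[0.05,0.83,0.0],[0.0,0.0,8.5],20],'|',[[0.04,0.83,0.0],[0.0,0.0,8.5],20],'|',[[0.04,0.83,0.0],[0.0,0.0,8.5],20],'|',[[0.04,0.84,-0.01],[0.0,0.1,8.5],20],'|',[[0.04,0.83,0.0],[0.0,0.0,8.6],20],'|',[[0.04,0.83,0.0],[0.0,0.0,8.5],20],'|'] 20
```

>>> {"op": "move_arm", "data": {
  "increments": [
    [[0.04,0.83,0],[0,0,8.5],20],
    [[0.04,0.83,0],[0,0,8.5],20],
    [[0.04,0.83,0],[0,0,8.5],20],
    [[0.04,0.83,0],[0,0,8.5],20],
    [[0.04,0.83,0],[0,0,8.5],20]
  ]
}}

```text
t: 5.58
tool_pos: [0.5607, 0.0463, 0.2703]
ee_rot: [0.001, -0.019, 1.0, -0.002]
ft_force: [0.2, -3.5, 5.6]
grip_width: 0.023
finger_force: 25.7
```

Going smoothly; continue.

>>> {"op": "move_arm", "data": {
  "increments": [
    [[0.04,0.83,0],[0,0,8.5],20],
    [[0.04,0.83,0],[0,0,8.5],20],
    [[0.04,0.83,0],[0,0,8.5],20],
    [[0.04,0.83,0],[0,0,8.5],20],
    [[0,0,0],[0,0,0],20]
  ]
}}

```text
t: 6.2
tool_pos: [0.5715, 0.13, 0.2702]
ee_rot: [0.0, 0.272, 0.962, 0.001]
ft_force: [-3.0, 0.2, 7.7]
grip_width: 0.0232
finger_force: 26.0
```

```bash
cat > ang.py <<'E'
from h import *
s=read_state();print(s['t'],s['tool_pos'],s['ft_force'],s['wrist_torque'],s['grip_width'])
h=np.array([.6997,.0703]);p=s['tool_pos']
d=p[:2]-h;r=np.hypot(*d);a=np.arctan2(d[1],d[0])%(2*np.pi);yaw=np.radians(8.93)
print('r',r,'angle',np.pi+yaw-a)
E
python3 ang.py
```

```text
6.2 [0.57147046 0.1300083  0.27023098] [-2.98340252  0.16381884  7.69756514] [ 0.06766385  0.45944374 -0.3315324 ] 0.023245357300452036
r 0.14144927390252662 angle 0.5916384281470597
```

>>> {"op": "move_arm", "data": {
  "increments": [
    [[0.04,0.8,0],[0,0,8.2],20],
    [[0,0,0],[0,0,0],20],
    [[0,0,0],[0,0,0],20]
  ]
}}

```text
t: 6.58
tool_pos: [0.5809, 0.1472, 0.2702]
ee_rot: [-0.0, 0.34, 0.94, 0.001]
ft_force: [-2.8, 1.8, 7.4]
grip_width: 0.0234
finger_force: 26.0
```

```bash
python3 ang.py
```

```text
6.575 [0.58085544 0.14715338 0.27024531] [-2.80394113  1.77696396  7.35796853] [ 0.17528552  0.52387428 -0.16779587] 0.023426928598308458
r 0.14152904771415303 angle 0.7298895774460115
```

>>> {"op": "move_arm", "data": {
  "increments": [
    [[0,0,0],[0,0,0],60],
    [[0,0,0],[0,0,0],85],
    [[0,0,0],[0,0,0],85],
    [[0,0,-0.5],[0,0,0],85],
    [[0,0,-1],[0,0,0],85]
  ]
}}

```text
t: 7.2
tool_pos: [0.5807, 0.146, 0.3062]
ee_rot: [-0.001, 0.34, 0.94, -0.001]
ft_force: [-0.3, -0.2, 0.4]
grip_width: 0.0849
finger_force: 0.0
```

>>> {"op": "move_arm", "data": {
  "increments": [
    [[0,0,-1],[0,0,0],85],
    [[0,0,-1],[0,0,0],85],
    [[1,-1,-0.5],[0,0,0],40],
    [[1,-1,-0.5],[0,0,0],10],
    [[1,-1,0],[0,0,0],0]
  ]
}}

```text
t: 7.82
tool_pos: [0.4754, 0.1364, 0.3833]
ee_rot: [0.002, 0.34, 0.94, 0.001]
ft_force: [0.4, -0.1, -0.8]
grip_width: 0.0317
finger_force: 0.0
```

>>> {"op": "move_arm", "data": {
  "increments": [
    [[0.5,-1,0],[0,0,0],0],
    [[0,-1,0],[0,0,0],0],
    [[0,-1,0],[0,0,0],0],
    [[0,-1,0],[0,0,0],0],
    [[0,0,0],[0,0,0],0]
  ]
}}

```text
t: 8.45
tool_pos: [0.4014, 0.067, 0.3822]
ee_rot: [0.001, 0.341, 0.94, 0.0]
ft_force: [0.7, -0.2, -0.3]
grip_width: 0.0003
finger_force: 0.0
```

Run:
```python
from h import *
s=read_state();print(s['t'],s['tool_pos'],s['qpos'])
T=[capture(n) for n in('top','side')]
A=cv2.resize(T[0][130:245,170:315,::-1],None,fx=4,fy=4,interpolation=cv2.INTER_CUBIC)
B=cv2.resize(T[1][145:260,200:315,::-1],None,fx=4,fy=4,interpolation=cv2.INTER_CUBIC)
B=cv2.resize(T[1][180:240,237:292,::-1],None,fx=4,fy=4,interpolation=cv2.INTER_CUBIC) if 0 else B
A=A[:460,:340+240];im=np.zeros((460,800,3),np.uint8)
A=cv2.resize(A,None,fx=.69,fy=.69*1) if 0 else A
cv2.imwrite('pics/t1.png',T[0][...,::-1]);cv2.imwrite('pics/s1.png',T[1][...,::-1])
a=cv2.resize(T[0][130:245,170:315,::-1],(580,460),interpolation=cv2.INTER_CUBIC)
b=cv2.resize(T[1][150:250,205:310,::-1],(525,500),interpolation=cv2.INTER_CUBIC)
c=np.zeros((600,800,3),np.uint8)
c[:345,:435]=cv2.resize(T[0][130:245,170:315,::-1],(435,345),interpolation=cv2.INTER_CUBIC)
c[:345,440:785]=cv2.resize(T[1][145:260,200:315,::-1],(345,345),interpolation=cv2.INTER_CUBIC)
c=c[:345];cv2.imwrite('pics/c1.png',c)
```

```text
8.45 [0.40141058 0.0669639  0.38224765] [-1.10930850e-01  4.46713133e-02  1.70690249e+00 -3.47865883e-05
  1.38843551e+00 -9.85353658e-01]
```

View pics/c1.png

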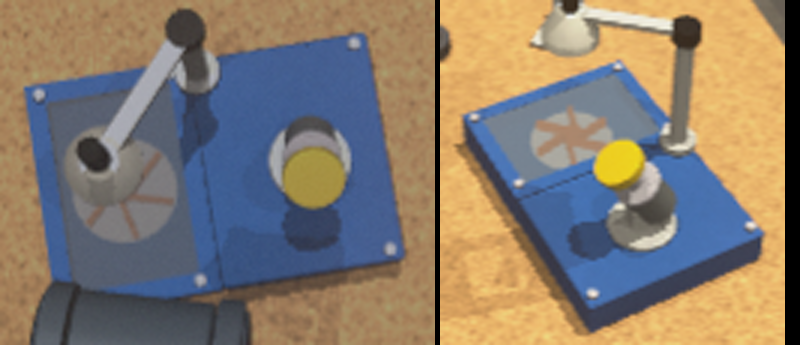

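Run:
```python
from h import *
np.set_printoptions(precision=4,suppress=True)
ct,cs=cam('top'),cam('side')
r={}
for n,f,box in(('top','t1',(170,130,315,245)),('side','s1',(200,145,315,260))):
    im=cv2.imread(f'pics/{f}.png');h=cv2.cvtColor(im,cv2.COLOR_BGR2HSV)
    y=cv2.inRange(h,(23,190,100),(34,255,255));m=np.zeros_like(y);
    x0,y0,x1,y1={'top':(255,168,295,205),'side':(245,185,275,215)}[n];m[y0:y1,x0:x1]=255
    y&=m;cn=max(cv2.findContours(y,0,cv2.CHAIN_APPROX_NONE)[0],key=len)
    e=cv2.fitEllipse(cn);M=cv2.moments(y,True);r[n]=(M['m10']/M['m00'],M['m01']/M['m00'])
    print(n,M['m00'],r[n],e)
fh,_=tri(ct,r['top'],cs,r['side']);print('head',fh,_)
foot_t=plane(ct,[(170+310/3-.3,130+165/3-.3)],.058);foot_s=plane(cs,[(200+(642-440)/3-.3,145+226/3-.3)],.058)
print('foot',foot_t,foot_s)
c0=np.array([.596,.0545]);yaw=np.radians(8.93);X=np.array([np.cos(yaw),np.sin(yaw)]);Y=np.array([-X[1],X[0]])
for nm,p in(('head',fh),('ft',foot_t[0]),('fs',foot_s[0])): d=p[:2]-c0;print(nm,d@X,d@Y)
hp=np.r_[.6997,.0703]-.142*(np.cos(.735)*X-np.sin(.735)*Y)
print('handle expect px',proj(ct,[np.r_[hp,.306]]),proj(cs,[np.r_[hp,.306]]),hp)
# lamp verify: handle dark blob
for f,(x0,y0,x1,y1),o in(('t1',(192,170,215,190),'top'),('s1',(232,120,255,152),'side')):
    g=cv2.imread(f'pics/{f}.png')[y0:y1,x0:x1].max(2);ys,xs=np.nonzero(g<60);print(o,len(xs),xs.mean()+x0,ys.mean()+y0,xs.min()+x0,xs.max()+x0,ys.min()+y0,ys.max()+y0)
```

```text
Traceback (most recent call last):
ValueError: max() iterable argument is empty
```

```bash
cat > m.py <<'E'
from h import *
np.set_printoptions(precision=4,suppress=True)
ct,cs=cam('top'),cam('side')
r={}
for n,f in(('top','t1'),('side','s1')):
    im=cv2.imread(f'pics/{f}.png');h=cv2.cvtColor(im,cv2.COLOR_BGR2HSV)
    if n=='top':print(h[189,274],h[185,274],h[195,274])
    y=cv2.inRange(h,(21,130,70),(36,255,255));m=np.zeros_like(y);
    x0,y0,x1,y1={'top':(258,172,290,202),'side':(247,187,275,213)}[n];m[y0:y1,x0:x1]=255
    y&=m;cn=max(cv2.findContours(y,0,cv2.CHAIN_APPROX_NONE)[0],key=len)
    e=cv2.fitEllipse(cn);M=cv2.moments(y,True);r[n]=(M['m10']/M['m00'],M['m01']/M['m00'])
    print(n,M['m00'],r[n],e)
fh,_=tri(ct,r['top'],cs,r['side']);print('head',fh,_)
foot_t=plane(ct,[(170+310/3-.3,130+165/3-.3)],.058);foot_s=plane(cs,[(200+(642-440)/3-.3,145+226/3-.3)],.058)
print('foot',foot_t,foot_s)
c0=np.array([.596,.0545]);yaw=np.radians(8.93);X=np.array([np.cos(yaw),np.sin(yaw)]);Y=np.array([-X[1],X[0]])
for nm,p in(('head',fh),('ft',foot_t[0]),('fs',foot_s[0])): d=p[:2]-c0;print(nm,d@X,d@Y)
hp=np.r_[.6997,.0703]-.142*(np.cos(.735)*X-np.sin(.735)*Y)
print('handle expect px',proj(ct,[np.r_[hp,.306],np.r_[hp,.244]]),proj(cs,[np.r_[hp,.306],np.r_[hp,.244]]),hp)
for f,(x0,y0,x1,y1),o in(('t1',(192,170,215,190),'top'),('s1',(232,120,255,152),'side')):
    g=cv2.imread(f'pics/{f}.png')[y0:y1,x0:x1].max(2);ys,xs=np.nonzero(g<60);print(o,len(xs),xs.mean()+x0,ys.mean()+y0,xs.min()+x0,xs.max()+x0,ys.min()+y0,ys.max()+y0)
E
python3 m.py
```

```text
[ 24 150 165] [ 24 152 166] [ 23 155 165]
top 313.0 (274.1214057507987, 188.59105431309905) ((274.1376953125, 188.5957489013672), (19.099815368652344, 19.107553482055664), 125.22914123535156)
side 209.0 (259.4688995215311, 199.311004784689) ((259.4653625488281, 199.3306121826172), (14.606202125549316, 16.34416961669922), 49.83457946777344)
head [ 0.574  -0.0453  0.1662] [0.0012]
foot [[ 0.5993 -0.0447  0.058 ]] [[ 0.6031 -0.0539  0.058 ]]
head -0.037227367322247094 -0.09514290056320139
ft -0.01214271815954537 -0.09849788474152384
fs -0.009783111778221224 -0.10819422655023449
handle expect px [[199.3654 178.9272]
 [202.4414 182.4117]] [[242.723  133.0666]
 [242.8919 147.2006]] [0.5809 0.148 ]
top 77 200.62337662337663 181.07792207792207 196 205 176 186
side 51 242.9607843137255 140.921568627451 241 245 136 147
```

Run:
```python
from h import *
ct=cam('top');print(plane(ct,[(274.12,188.59)],.1733))
plan([((.48,-.05,.39),Rdown(184))])
```

```text
[[ 0.57221155 -0.04487248  0.1733    ]]
[[[-0.9,-0.27,-0.05],[0.0,0.0,-7.3],85],[[-0.86,-0.38,-0.05],[0.0,0.0,-7.3],85],[[-0.8,-0.49,-0.05],[0.0,0.0,-7.3],85],[[-0.73,-0.59,-0.05],[0.0,0.0,-7.3],85],[[-0.65,-0.68,-0.06],[0.0,0.1,-7.3],85],[[-0.56,-0.75,-0.05],[0.0,0.0,-7.3],85],'|'] 7
```

>>> {"op": "move_arm", "data": {
  "increments": [
    [[-1,-0.3,-0.05],[0,0,-9],0],
    [[-1,-0.5,-0.05],[0,0,-9],0],
    [[-0.9,-0.65,-0.05],[0,0,-9],0],
    [[-0.8,-0.8,-0.05],[0,0,-9],0],
    [[-0.65,-0.9,0],[0,0,-8],0]
  ]
}}

```text
t: 9.18
tool_pos: [0.4777, -0.0489, 0.3865]
ee_rot: [0.0, -0.04, 0.999, 0.0]
ft_force: [-0.2, 0.2, -0.4]
grip_width: 0.0
finger_force: 0.0
```

>>> {"op": "move_arm", "data": {
  "increments": [
    [[0,0,0],[0,0,0],0]
  ]
}}

```text
t: 9.3
tool_pos: [0.4779, -0.0495, 0.3861]
ee_rot: [0.0, -0.036, 0.999, 0.0]
ft_force: [-0.5, 0.1, -0.2]
grip_width: -0.0003
finger_force: 0.0
```

Run:
```python
from h import *
s=read_state();print(s['t'],s['tool_pos'],s['qpos'])
im=capture('wrist');cv2.imwrite('pics/w3.png',im[...,::-1])
c=cam('wrist',s);u=proj(c,[(.572,-.045,.173)])[0];print(u)
np.savez('w3.npz',p=s['tool_pos'],q=s['ee_rot'])
x,y=(u-[80,60]).astype(int);x=max(x,0);y=max(y,0);print(x,y)
cv2.imwrite('pics/w3c.png',cv2.resize(im[y:y+140,x:x+180,::-1],None,fx=4,fy=4,interpolation=cv2.INTER_CUBIC))
```

```text
9.3 [ 0.47789447 -0.04947279  0.38611047] [-3.36412359e-01  1.65810866e-01  1.55490809e+00  1.86327433e-04
  1.42046063e+00 -1.97903212e+00]
[255.9940655  240.95786569]
175 180
```

View pics/w3c.png

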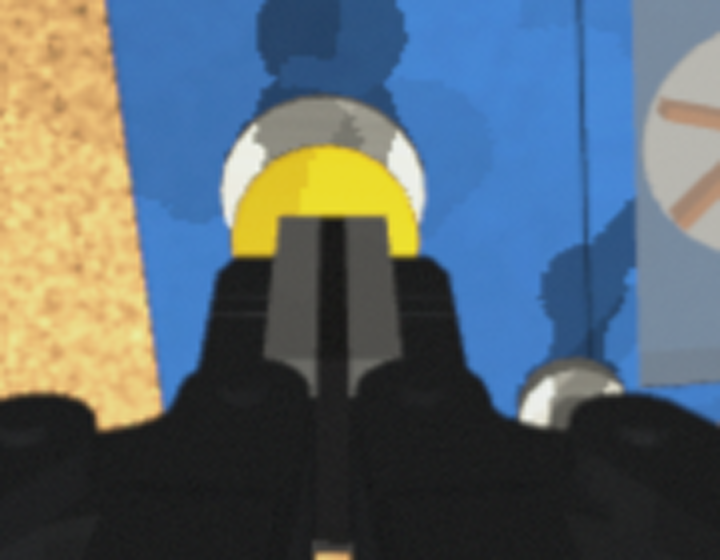

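```bash
cat > pr.py <<'E'
from h import *
a=np.radians(2);o=np.array([-.5*np.cos(a),-.5*np.sin(a),.866]);z=-o
x=np.array([-.866*np.cos(a),-.866*np.sin(a),-.5]);Q=np.c_[x,np.cross(z,x),z]
F=np.array([.572,-.045,.1733])
def rel():
    s=read_state();d=s['tool_pos']-F;return s['t'],'axial out mm',d@o*1e3,'lat mm',(d@Q[:,:2]*1e3).round(1),'F axial',s['ft_force']@o,'z err deg',np.degrees(np.arccos(tool_R(s)[:,2]@z)),s['qpos'].round(2)
E
python3 - <<'E'
from pr import *
plan([(F+.05*o,Q)]);print(rel())
E
```

```text
[[[-0.35,-0.01,0.85],[0.1,-3.8,0.3],85],[[-0.29,-0.01,0.87],[0.1,-3.7,0.3],85],[[-0.24,-0.01,0.88],[0.1,-3.8,0.2],85],[[-0.18,0.0,0.9],[0.1,-3.7,0.3],85],[[-0.12,0.0,0.91],[0.0,-3.8,0.2],85],[[-0.06,0.0,0.91],[0.1,-3.7,0.3],85],[[0.0,0.0,0.92],[0.0,-3.8,0.2],85],[[0.06,-0.01,0.92],[0.1,-3.7,0.3],85],'|'] 9
(9.35, 'axial out mm', np.float64(231.78502081933584), 'lat mm', array([-24. ,  -0.2]), 'F axial', np.float64(0.7959262587116955), 'z err deg', np.float64(30.031580360387267), array([-0.34,  0.16,  1.56,  0.  ,  1.42, -1.98]))
```

>>> {"op": "move_arm", "data": {
  "increments": [
    [[-0.35,0,0.85],[0,-5,0.4],0],
    [[-0.3,0,0.85],[0,-5,0.4],0],
    [[-0.2,0,0.9],[0,-5,0.4],0],
    [[-0.1,0,0.9],[0,-5,0.4],0],
    [[0,0,0.9],[0,-5,0.4],0]
  ]
}}

```text
t: 9.98
tool_pos: [0.5189, -0.0444, 0.281]
ee_rot: [0.218, -0.018, 0.976, 0.008]
ft_force: [0.8, 1.0, 0.8]
grip_width: 0.0001
finger_force: 0.0
```

>>> {"op": "move_arm", "data": {
  "increments": [
    [[0.05,0,0.9],[0,-5,0.4],0],
    [[0,0,0.8],[0,0,0],0],
    [[0,0,0.5],[0,0,0],0],
    [[0,0,0],[0,0,0],0]
  ]
}}

```text
t: 10.48
tool_pos: [0.5438, -0.0437, 0.2316]
ee_rot: [0.258, -0.015, 0.966, 0.01]
ft_force: [0.3, 0.2, -0.7]
grip_width: -0.0002
finger_force: 0.0
```

Run:
```python
from pr import *
print(rel());plan([(F+.03*o,Q)]);s=read_state();print(s['ft_force'])
im=capture('wrist');cv2.imwrite('pics/w4.png',im[...,::-1]);print(proj(cam('wrist',s),[F,s['tool_pos']]))
```

```text
(10.475, 'axial out mm', np.float64(64.5531448339232), 'lat mm', array([-4.8,  2.3]), 'F axial', np.float64(-0.7662867908647364), 'z err deg', np.float64(0.6862403340752206), array([-0.41,  0.29,  2.02,  0.58,  0.42, -2.5 ]))
[[[0.1,-0.05,0.69],[0.3,0.0,-0.2],85],[[0.09,-0.05,0.69],[0.3,0.0,-0.2],85],'|'] 3
[ 0.30436559  0.20324476 -0.70513872]
[[253.94729082 202.42954997]
 [258.41286165 250.46907651]]
```

View pics/w4.png

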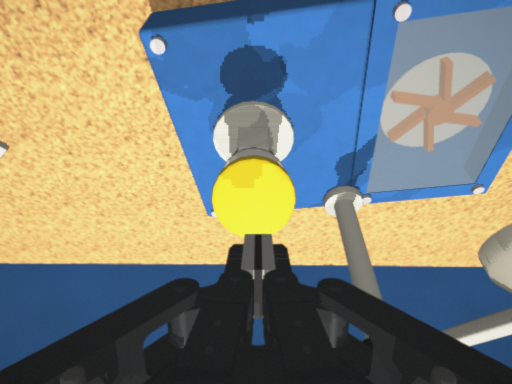

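>>> {"op": "move_arm", "data": {
  "increments": [
    [[0.15,-0.1,0.8],[0.6,0,-0.4],0],
    [[0.1,0,0.8],[0,0,0],0],
    [[0,0,0.6],[0,0,0],0],
    [[0,0,0],[0,0,0],0],
    [[0,0,0],[0,0,0],0]
  ]
}}

```text
t: 11.15
tool_pos: [0.5658, -0.046, 0.1821]
ee_rot: [0.259, -0.017, 0.966, 0.003]
ft_force: [-0.7, -0.1, 0.3]
grip_width: 0.0003
finger_force: 0.0
```

```bash
python3 -c "
from pr import *
print(rel())"
```

```text
(11.15, 'axial out mm', np.float64(10.721017599310187), 'lat mm', array([ 1. , -0.8]), 'F axial', np.float64(0.6381830330814249), 'z err deg', np.float64(0.403297891389503), array([-0.39,  0.42,  2.02,  0.77,  0.3 , -2.69]))
```

>>> {"op": "move_arm", "data": {
  "increments": [
    [[0,0,0],[0,0,10],0],
    [[0,0,0],[0,0,10],0],
    [[0,0,0],[0,0,10],0],
    [[0,0,0],[0,0,10],0],
    [[0,0,0],[0,0,10],0]
  ]
}}

```text
t: 11.78
tool_pos: [0.5658, -0.0462, 0.1824]
ee_rot: [0.234, 0.395, 0.881, 0.113]
ft_force: [-0.0, 0.4, 0.3]
grip_width: -0.0
finger_force: 0.0
```

>>> {"op": "move_arm", "data": {
  "increments": [
    [[0,0,0],[0,0,10],0],
    [[0,0,0.2],[0,0,0],0],
    [[0,0,0],[0,0,0],0],
    [[0,0,0],[0,0,0],0]
  ]
}}

```text
t: 12.28
tool_pos: [0.5681, -0.046, 0.1769]
ee_rot: [0.222, 0.468, 0.845, 0.132]
ft_force: [-0.2, -0.1, -0.1]
grip_width: -0.0001
finger_force: 0.0
```

```bash
python3 -c "
from pr import *
print(rel())"
```

```text
(12.275, 'axial out mm', np.float64(5.092601954056011), 'lat mm', array([ 1.6, -0.8]), 'F axial', np.float64(0.05805125418400929), 'z err deg', np.float64(0.39383860355409583), array([-0.39,  0.43,  2.02,  0.79,  0.29, -1.66]))
```

>>> {"op": "move_arm", "data": {
  "increments": [
    [[0,0,0.1],[0,0,0],0],
    [[0,0,0.1],[0,0,0],0],
    [[0,0,0.1],[0,0,0],0],
    [[0,0,0.1],[0,0,0],0],
    [[0,0,0],[0,0,0],0]
  ]
}}

```text
t: 12.9
tool_pos: [0.5732, -0.0459, 0.1682]
ee_rot: [0.222, 0.468, 0.845, 0.132]
ft_force: [-1.8, -1.3, 3.5]
grip_width: 0.0001
finger_force: 2.2
```

```bash
python3 -c "
from pr import *
print(rel())"
```

```text
(12.9, 'axial out mm', np.float64(-5.060025695390162), 'lat mm', array([ 1.5, -0.9]), 'F axial', np.float64(3.933383050360448), 'z err deg', np.float64(0.3956773970220661), array([-0.38,  0.45,  2.01,  0.83,  0.27, -1.7 ]))
```

>>> {"op": "move_arm", "data": {
  "increments": [
    [[0,0,0.1],[0,0,0],0],
    [[0,0,0.1],[0,0,0],0],
    [[0,0,0],[0,0,0],0]
  ]
}}

```text
t: 13.28
tool_pos: [0.5757, -0.0458, 0.1638]
ee_rot: [0.222, 0.468, 0.845, 0.132]
ft_force: [-2.1, -0.8, 3.9]
grip_width: -0.0001
finger_force: 2.7
```

>>> {"op": "move_arm", "data": {
  "increments": [
    [[0,0,0.05],[0,0,0],0],
    [[0,0,0.05],[0,0,0],0],
    [[0,0,0],[0,0,0],0]
  ]
}}

```text
t: 13.65
tool_pos: [0.577, -0.0458, 0.1617]
ee_rot: [0.222, 0.468, 0.845, 0.132]
ft_force: [-2.3, -0.6, 4.7]
grip_width: -0.0
finger_force: 2.9
```

>>> {"op": "move_arm", "data": {
  "increments": [
    [[0,0,0.05],[0,0,0],0],
    [[0,0,0.05],[0,0,0],0],
    [[0,0,0],[0,0,0],0]
  ]
}}

```text
t: 14.02
tool_pos: [0.5782, -0.0457, 0.1596]
ee_rot: [0.222, 0.468, 0.845, 0.132]
ft_force: [-2.7, 1.0, 5.4]
grip_width: 0.0
finger_force: 3.2
```

>>> {"op": "move_arm", "data": {
  "increments": [
    [[0,0,0.05],[0,0,0],0],
    [[0,0,0.04],[0,0,0],0],
    [[0,0,0],[0,0,0],0]
  ]
}}

```text
t: 14.4
tool_pos: [0.5793, -0.0457, 0.1577]
ee_rot: [0.222, 0.468, 0.845, 0.132]
ft_force: [-3.8, 0.2, 5.9]
grip_width: -0.0001
finger_force: 3.4
```

>>> {"op": "move_arm", "data": {
  "increments": [
    [[0,0,0.04],[0,0,0],0],
    [[0,0,0.04],[0,0,0],0],
    [[0,0,0],[0,0,0],0]
  ]
}}

```text
t: 14.78
tool_pos: [0.5803, -0.0457, 0.156]
ee_rot: [0.222, 0.468, 0.845, 0.132]
ft_force: [-4.1, -1.3, 5.8]
grip_width: -0.0002
finger_force: 3.6
```

>>> {"op": "move_arm", "data": {
  "increments": [
    [[0,0,0.04],[0,0,0],0],
    [[0,0,0.04],[0,0,0],0],
    [[0,0,0],[0,0,0],0]
  ]
}}

```text
t: 15.15
tool_pos: [0.5812, -0.0456, 0.1543]
ee_rot: [0.222, 0.468, 0.845, 0.132]
ft_force: [-3.7, -1.1, 6.1]
grip_width: 0.0001
finger_force: 3.8
```

>>> {"op": "move_arm", "data": {
  "increments": [
    [[0,0,0.04],[0,0,0],0],
    [[0,0,0.04],[0,0,0],0],
    [[0,0,0],[0,0,0],0]
  ]
}}

```text
t: 15.52
tool_pos: [0.5822, -0.0456, 0.1526]
ee_rot: [0.222, 0.468, 0.845, 0.132]
ft_force: [-4.7, -0.7, 5.9]
grip_width: -0.0001
finger_force: 4.0
```

>>> {"op": "move_arm", "data": {
  "increments": [
    [[0,0,0.04],[0,0,0],0],
    [[0,0,0.04],[0,0,0],0],
    [[0,0,0],[0,0,0],0]
  ]
}}

```text
t: 15.9
tool_pos: [0.5828, -0.0456, 0.1515]
ee_rot: [0.223, 0.468, 0.845, 0.132]
ft_force: [-9.2, -1.3, 13.8]
grip_width: -0.0
finger_force: 8.4
```

>>> {"op": "move_arm", "data": {
  "increments": [
    [[0,0,0],[0,0,0],0],
    [[0,0,0],[0,0,0],0]
  ]
}}

```text
t: 16.15
tool_pos: [0.5828, -0.0456, 0.1516]
ee_rot: [0.223, 0.468, 0.845, 0.132]
ft_force: [-8.9, -1.5, 13.7]
grip_width: 0.0
finger_force: 8.2
```

>>> {"op": "move_arm", "data": {
  "increments": [
    [[0,0,0.01],[0,0,0],0],
    [[0,0,0],[0,0,0],0],
    [[0,0,0],[0,0,0],0],
    [[0,0,0],[0,0,0],0],
    [[0,0,0],[0,0,0],0]
  ]
}}

```text
t: 16.77
tool_pos: [0.5829, -0.0456, 0.1515]
ee_rot: [0.223, 0.468, 0.845, 0.132]
ft_force: [-8.2, -1.4, 14.8]
grip_width: -0.0003
finger_force: 8.7
```

>>> {"op": "move_arm", "data": {
  "increments": [
    [[0,0,0],[0,0,0],0],
    [[0,0,0],[0,0,0],0],
    [[0,0,0],[0,0,0],0],
    [[0,0,0],[0,0,0],0],
    [[0,0,0],[0,0,0],0]
  ]
}}

```text
t: 17.4
tool_pos: [0.5829, -0.0456, 0.1515]
ee_rot: [0.223, 0.468, 0.845, 0.132]
ft_force: [-9.3, 0.0, 15.2]
grip_width: 0.0001
finger_force: 8.7
```

>>> {"op": "move_arm", "data": {
  "increments": [
    [[0,0,0],[0,0,0],0],
    [[0,0,0],[0,0,0],0],
    [[0,0,0],[0,0,0],0],
    [[0,0,0],[0,0,0],0]
  ]
}}

```text
t: 17.9
tool_pos: [0.5829, -0.0456, 0.1515]
ee_rot: [0.223, 0.468, 0.845, 0.132]
ft_force: [-9.7, -1.5, 14.8]
grip_width: -0.0002
finger_force: 8.7
```

>>> {"op": "move_arm", "data": {
  "increments": [
    [[0,0,-0.2],[0,0,0],0],
    [[0,0,-0.3],[0,0,0],0],
    [[0,0,-0.3],[0,0,0],0],
    [[0,0,-0.4],[0,0,0],0],
    [[0,0,-0.4],[0,0,0],0]
  ]
}}

```text
t: 18.52
tool_pos: [0.5631, -0.0459, 0.1849]
ee_rot: [0.222, 0.468, 0.845, 0.132]
ft_force: [-0.1, 0.5, -0.2]
grip_width: -0.0001
finger_force: 0.0
```

>>> {"op": "move_arm", "data": {
  "increments": [
    [[0,0,-1],[0,0,0],0],
    [[0,0,-1],[0,0,0],0],
    [[0,0,-1],[0,0,0],0],
    [[0,0,-1],[0,0,0],0],
    [[0,0,0],[0,0,0],0]
  ]
}}

```text
t: 19.15
tool_pos: [0.5136, -0.0478, 0.2728]
ee_rot: [0.223, 0.468, 0.845, 0.132]
ft_force: [-0.2, 0.3, 0.5]
grip_width: 0.0001
finger_force: 0.0
```

```bash
python3 - <<'E'
from h import *
s=read_state();print(s['t'],s['tool_pos'],s['ft_force'])
T={n:capture(n)[...,::-1] for n in('top','side')}
cv2.imwrite('pics/t1.png',T['top']);cv2.imwrite('pics/s1.png',T['side'])
c=np.zeros((345,800,3),np.uint8)
c[:,:435]=cv2.resize(T['top'][130:245,170:315],(435,345),interpolation=cv2.INTER_CUBIC)
c[:,440:800]=cv2.resize(T['side'][125:240,200:320],(360,345),interpolation=cv2.INTER_CUBIC)
cv2.imwrite('pics/c2.png',c)
E
python3 m.py
```

```text
19.15 [ 0.5135627  -0.04784305  0.27281052] [-0.19519579  0.26236795  0.53433978]
[ 24 154 169] [ 24 152 169] [ 23 152 169]
top 314.0 (274.10828025477707, 188.60828025477707) ((274.11968994140625, 188.61363220214844), (19.017824172973633, 19.252153396606445), 24.279951095581055)
side 208.0 (259.5048076923077, 199.28846153846155) ((259.4979553222656, 199.30978393554688), (14.64120101928711, 16.225444793701172), 49.14252853393555)
head [ 0.574  -0.0453  0.1663] [0.0014]
foot [[ 0.5993 -0.0447  0.058 ]] [[ 0.6031 -0.0539  0.058 ]]
head -0.03718961841913714 -0.09513183646632074
ft -0.01214271815954537 -0.09849788474152384
fs -0.009783111778221224 -0.10819422655023449
handle expect px [[199.3654 178.9272]
 [202.4414 182.4117]] [[242.723  133.0666]
 [242.8919 147.2006]] [0.5809 0.148 ]
top 77 200.62337662337663 181.07792207792207 196 205 176 186m.py:21: RuntimeWarning: Mean of empty slice.
  g=cv2.imread(f'pics/{f}.png')[y0:y1,x0:x1].max(2);ys,xs=np.nonzero(g<60);print(o,len(xs),xs.mean()+x0,ys.mean()+y0,xs.min()+x0,xs.max()+x0,ys.min()+y0,ys.max()+y0)
  ret = ret.dtype.type(ret / rcount)
Traceback (most recent call last):
  File "m.py", line 21, in <module>
    g=cv2.imread(f'pics/{f}.png')[y0:y1,x0:x1].max(2);ys,xs=np.nonzero(g<60);print(o,len(xs),xs.mean()+x0,ys.mean()+y0,xs.min()+x0,xs.max()+x0,ys.min()+y0,ys.max()+y0)
                                                                                                                       ~~~~~~^^
ValueError: zero-size array to reduction operation minimum which has no identity
```

View pics/c2.png

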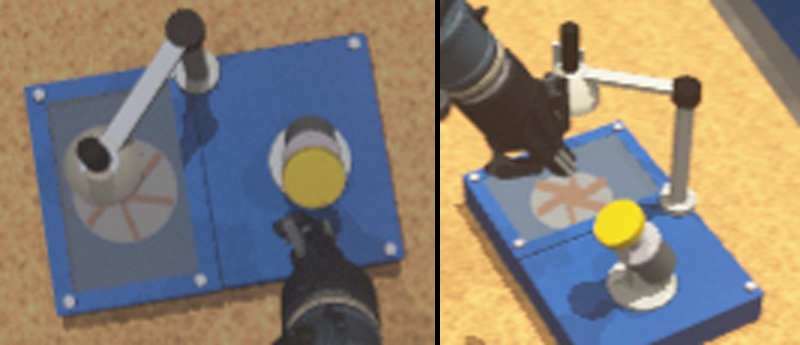

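The plunger head is back at its original pixels, (274.1, 188.6) in the top view. The lamp handle is unchanged at (200.6, 181.1), over the window, and the arm is clear of everything.

```bash
python3 -c "
from workcell import *
print(hand_in())"
```

```text
the job is handed in; nothing more can be done
None
```

The job is handed in at about 19 s of the 58 s limit, result not shown: the lamp is over the window (about 0.73 rad measured, 0.735 wanted) and released, and the plunger was pressed to its stop, held there about 2 s at 16–18 N, and sprang back to its original position.

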